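Pack the soap carton drawer and slide its lid shut

TASK

Pack all three soap cartons side by side into the drawer box's open compartment, each lying flat on its floor so that none stands above the rim: one already lies in it, one stands on edge in it, one is still on the counter. Only then slide the teal lid fully shut over them, lifting its front edge over the two small stop bumps on the way, never forcing it against a carton, and leave it lying down flat. Leave the soap pump, the tumbler and the jar where they are.

Things in the scene. Friction and masses are not known exactly. Their poses are not given: they have to be found in the camera images.
- drawer_box: White drawer box fixed to the counter, 108 mm wide (its x) and 447 mm long (its y, from -100 to +347 mm). Origin: on the counter under the centre of the open packing compartment; z up. Walls 5 mm thick, rim 46 mm above the counter all round. Beyond the compartment, from y = +99 mm on, is an empty part over which the lid is parked.
- compartment (a point): Centre of the floor of the packing compartment, 6 mm above the counter. The compartment is 98 mm (box x) by 188 mm (box y, -94 to +94 mm) inside and 40 mm deep; its end walls rise to the rim.
- bumps (a point): Midpoint between two steel stop bumps, one on the outside of each long wall, at box y = 108 to 120 mm; this point is at the height of their tops, 6 mm below the rim. Across the bumps the box is 136 mm wide.
- lid_slide (a joint): Travel of the lid along the box's -y, m: 0 parked open, 0.240 fully shut (hard stop). About 1 N of friction. At 0.020 teeth under the lid's leading corners meet the bumps; it goes no further unless the leading edge is lifted over 8 mm (10 to 13 mm is good). From 0.045 on the teeth are past the bumps and the lid can come down again.
- lid_lift (a joint): Tilt of the lid about its trailing (+y) edge, rad: 0 lying down, at most 0.075 (leading edge, 197 mm from the hinge, 15 mm up). Its own weight (250 g) lets it down.
- lid: Teal lid plate, 130 mm wide, 197 mm long, 5 mm thick, with handle and teeth; its underside is 2.5 mm above the rim. Origin at the middle of its trailing (+y) edge, on the hinge line, 51 mm above the counter; axes as the box's when it lies down. Its leading edge is at box y = +140 mm when lid_slide is 0.
- lid_handle (a point): Centre of the top of the lid's handle: a steel bar 60 mm (box x) by 14 mm (box y) by 30 mm tall standing upright on the lid, 16 mm behind its leading (-y) edge. Handle top 83 mm above the counter. At lid_slide = 0 it is at box y = +156 mm.
- carton_flat: Pale soap carton with a teal band, 90 x 58 x 36 mm along its x, y, z, origin at its centre, about 120 g. It lies flat in the compartment (z up) near one end, its x along the box's x, but up to 18 mm short of that end wall.
- carton_edge: Teal soap carton with a pale band, 90 x 36 x 58 mm along its x, y, z, origin at its centre, about 120 g. It stands on edge (its z up, 58 mm tall, 18 mm above the rim) near the other end of the compartment from carton_flat. It lies flat when its y axis is vertical, either way round. It can be tipped over towards the middle by pushing its part above the rim.
- carton_loose: Gold soap carton with a pale band, 90 x 58 x 36 mm along its x, y, z, origin at its centre, about 120 g, lying flat on the counter off the box's -y end (the robot's right), any yaw.
- soap_pump: Gold soap pump, 60 mm across, 104 mm tall, origin under its centre; leave alone.
- tumbler: Gold tumbler, 68 mm across, 85 mm tall, origin under its centre; leave alone.
- cotton_jar: White jar with a steel cap, 72 mm across, 85 mm tall, origin under its centre; leave alone.

How it is judged:
By the outcome, as a careful person would: the job done as asked, in the order asked, and still so for the second after the job is handed in, with the robot touching nothing.
It also fails if it takes over 72 s, if anything falls off the work surface, if the arm or the gripper's body presses on something with over 40 N, if the wrist force passes 120 N, or if a joint passes its speed limit or range.

ROBOT

A 7-joint arm with a two-finger parallel gripper is mounted at the origin on the work surface. World frame = base frame: x ahead of the robot, y to its left, z up, the work surface at z = 0. Lengths are in m, angles in rad, forces in N, time in s.
With the tool pointing down it reaches from about 0.425 to 0.825 m from the base axis. Payload 3.6 kg.
Tool frame: the origin (TCP) lies between the finger pads; the fingertips stand 11 mm ahead of it and the grasp point (between the pads) lies 8 mm behind it; z points along the fingers, y is the line along which they close (so a half turn about z gives the same grasp; the last joint's range is limited). The gripper opens to 93 mm and grips with 3 to 60 N. Pads are 15 mm wide; open, the fingers measure 128 mm over their backs; the gripper's body (75 mm by 188 mm) begins 65 mm behind the grasp point.
Start: joints at [1.274, 0.615, -0.013, 1.423, 0.008, 1.103, -0.04], TCP at [0.174, -0.626, 0.23] pointing down, gripper open.
Joint ranges: [-3.12, 3.12], [-0.3, 2.06], [-1.34, 1.32], [0.26, 2.42], [-1.36, 4.5], [0.01, 1.98], [-2.84, 2.84]. Speed limits (rad/s): [2.79, 2.79, 3.14, 3.14, 3.14, 3.14, 3.14].

INTERFACE

Orientations are given as a unit quaternion [x, y, z, w].
In Python, from cell import r, imaging gives the robot as it stands.
- The arm moves only by the tool step_arm, never from a script. Its argument "moves" is a list of rows, each a list of 7 numbers: the shift along the tool's x, y, z in m, then the turn, a rotation vector about the tool's x, y, z in degrees, then the opening, from 0 (shut) to 1 (fully open). A call has exactly 5 rows; each row shifts and turns the commanded pose from where the row before left it, along the tool's axes as they then stand; what a row does not reach is not made up. A row lasts 1/8 s, in which the tool goes at most 62.5 mm and 10.7 degrees, less where a joint would pass 70% of its speed; a pose out of reach is approached as far as the arm can. A call is refused whole if a number of a shift passes 0.0625 or a number of a turn 10.7, either way. A call with a gripper value outside its range is refused whole. The fingers move at their own pace and stop on an object; the grip force is fixed at half the most. Time passes only in rows, so rows that do not move let the fingers close, or fill a call up. It gives the time, the measured TCP pose, the force, the opening and the grip force at its end, in the units of the state.
- r.observe(): the state, without advancing time (a new reading comes with each control period).
- imaging.camera(name): name is "side" or "top"; returns the picture (420x560x3 uint8, red, green, blue); there is no depth.
- imaging.camera_model(name): a dict with "fovy" (degrees; the focal length in pixels is half the picture's height over the tangent of half this angle, whatever the lens; pixels are square), "cx", "cy" (the principal point, pixels), "dist" ([k1, k2, p1, p2, k3] as OpenCV has them; the pictures are not rectified), "R" (3x3) and "t" (3): a world point X has camera coordinates R X + t. Camera axes: x right, y down, z forward; pixel columns grow to the right and rows downward; lengths in m; the calibration is good to about 2 mm. A picture is of the moment at which its call begins. camera_model takes no time and is no camera call.
- r.job_done(): hands the job in; it is judged then, once.
The state is a dict: "clock": time; "joints": joint angles; "qvel": joint speeds; "joint_efforts": joint torques, N m; "eef_pos": TCP position; "ee_rot": TCP orientation; "ft_force": force on the tool from outside, world axes, zero at the start; "ft_torque": the same for the moment, N m; "width": opening from 0.0 (shut) to 1.0 (fully open); "finger_force": force on a finger pad.
Only numpy, scipy, OpenCV 4.12 (cv2) and the standard library are available. Lean on these libraries where they do the work, as an engineer would, in place of code of your own. Each camera call takes 0.05 s, during which the arm holds its last target. There are 200 camera calls.

## Working session

There is one attempt and no reset: what is moved stays moved. The work goes in short steps, Python scripts to look and compute and a tool call to move; the robot and the scene stay as the last step left them, time stands still between calls to the robot, and variables do not carry over. Pictures are saved under pics/ and viewed, at most 10 in all, crops included, and the job is handed in when it is done.

Besides the shell and the picture viewer there is one more tool, called after "Request:" in YAML: its name, and indented under it one key for each argument. step_arm: Moves the arm, as the interface text tells. Its arguments: {"type":"object","properties":{"moves":{"type":"array"}},"required":["moves"]}

```bash
ls; mkdir -p pics; python3 - <<'E'
from cell import r, imaging
import cv2,numpy as np
for n in("top","side"):
    im=imaging.camera(n); np.save(f"pics/{n}0.npy",im); cv2.imwrite(f"pics/{n}0.png",im[:,:,::-1]); 
    m=imaging.camera_model(n); print(n,{k:np.round(v,4).tolist() for k,v in m.items()})
s=r.observe(); print(s)
E
```

```text
pics
top {'fovy': 43.3396, 'cx': 283.8746, 'cy': 201.527, 'dist': [0.0308, 0.0, 0.0, 0.0, 0.0], 'R': [[0.03, -0.9993, 0.0215], [-0.9864, -0.0331, -0.1612], [0.1618, -0.0164, -0.9867]], 't': [-0.0164, 0.6101, 1.3066]}
side {'fovy': 57.389, 'cx': 273.5338, 'cy': 200.3316, 'dist': [-0.0684, 0.0, 0.0, 0.0, 0.0], 'R': [[-0.7627, -0.6467, -0.0055], [-0.4714, 0.5617, -0.6799], [0.4428, -0.516, -0.7333]], 't': [0.4766, 0.3378, 0.7114]}
{'clock': 0.1, 'joints': array([ 1.2734855 ,  0.61582196, -0.01257348,  1.42473835,  0.0081026 ,
        1.10343839, -0.04039179]), 'qvel': array([-0.00210431, -0.00223268,  0.00167685, -0.00466462, -0.00032249,
       -0.00079022, -0.00160203]), 'joint_efforts': array([ 5.65393530e-04, -4.60044158e+01,  2.09811176e-01, -1.66245103e+01,
       -6.11813623e-02,  1.70089735e-02,  1.07932303e-04]), 'eef_pos': array([ 0.17368334, -0.62563836,  0.22859759]), 'ee_rot': array([ 9.90843318e-01,  1.35011600e-01, -1.87467487e-04, -1.16283130e-03]), 'ft_force': array([-0.59342815, -0.14644389, -0.18598725]), 'ft_torque': array([ 0.02132207, -0.07023201, -0.07751039]), 'finger_force': 0.0, 'width': 1.000156823958105}
```

View pics/top0.png

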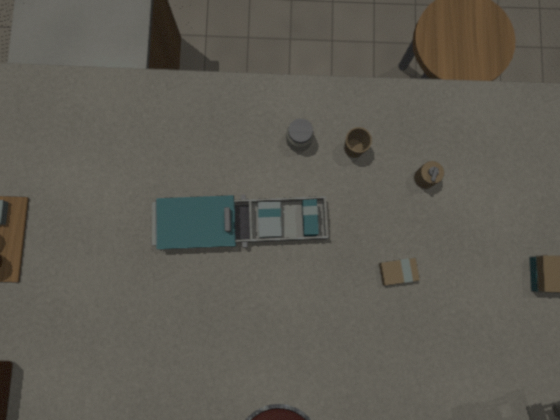

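View pics/side0.png

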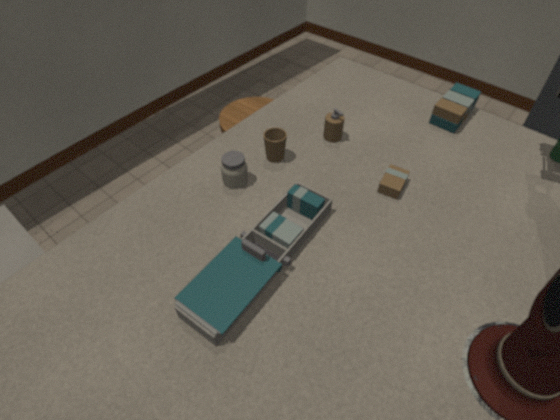

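Top view: the box spans x 153–328 px at row ~220, with the lid left, the pale flat carton at (269,219), the teal edge carton at (311,216) and the gold one at (400,271). I'll enlarge it for measurement.

```bash
cat > h.py <<'E'
import numpy as np,cv2
from cell import r,imaging
def K(m):
    f=210/np.tan(np.radians(m["fovy"])/2); return np.array([[f,0,m["cx"]],[0,f,m["cy"]],[0,0,1.]])
def ray(n,px):
    m=imaging.camera_model(n); R=np.array(m["R"]);t=np.array(m["t"])
    u=cv2.undistortPoints(np.array(px,float).reshape(-1,1,2),K(m),np.array(m["dist"])).reshape(-1,2)
    return -R.T@t, np.c_[u,np.ones(len(u))]@R
def plane(n,px,z):
    c,d=ray(n,px); return c+d*((z-c[2])/d[:,2])[:,None]
def proj(n,X):
    m=imaging.camera_model(n); return cv2.projectPoints(np.array(X,float).reshape(-1,1,3),cv2.Rodrigues(np.array(m["R"]))[0],np.array(m["t"]),K(m),np.array(m["dist"]))[0].reshape(-1,2)
def crop(n,x0,y0,w,h,s,name,k=1):
    im=np.mean([imaging.camera(n) for _ in range(k)],0)
    c=cv2.resize(np.clip(im[y0:y0+h,x0:x0+w]*1.5,0,255).astype(np.uint8),None,fx=s,fy=s,interpolation=cv2.INTER_CUBIC)
    cv2.imwrite(f"pics/{name}.png",c[:,:,::-1]); return im
E
python3 - <<'E'
from h import *
im=crop("top",145,185,190,70,4.2,"topc")
hsv=cv2.cvtColor(im.astype(np.uint8),cv2.COLOR_RGB2HSV)
teal=cv2.inRange(hsv,(80,90,30),(105,255,255)); gold=cv2.inRange(hsv,(8,90,60),(25,255,255))
for nm,m in(("teal",teal),("gold",gold)):
    n,l,st,ce=cv2.connectedComponentsWithStats(m)
    for i in range(1,n):
        if st[i,4]>25:
            p=np.argwhere(l==i)[:,::-1].astype(np.float32); print(nm,st[i],ce[i].round(1),cv2.minAreaRect(p))
# loose carton incl. pale band: brightness differs from counter
sub=im[250:295,370:430].astype(int); 
print(im[262:284:2,376:424:3].astype(int).sum(2))
E
```

```text
teal [305 217  10  12  26] [309.5 222. ] ((309.2500305175781, 221.75001525878906), (7.2732391357421875, 10.751745223999023), 18.434947967529297)
teal [531 258   6  32  91] [533.5 273.8] ((533.3412475585938, 273.5072021484375), (31.104248046875, 4.268320083618164), 87.39744567871094)
gold [ 415    0  100   81 6853] [464.7  39.2] ((464.5, 39.99999237060547), (98.99998474121094, 79.99998474121094), 0.0)
gold [   0  197   28   85 1682] [ 12.8 237.8] ((13.499998092651367, 239.0), (26.999996185302734, 83.99998474121094), 0.0)
[[282 252 254 263 252 261 258 251 277 325 320 298 253 256 272 281]
 [274 169 248 257 259 258 256 255 268 323 314 305 258 254 274 279]
 [264 177 226 257 256 254 259 255 258 318 316 306 251 252 278 288]
 [265 200 206 255 255 259 254 252 259 309 319 315 261 258 281 281]
 [256 228 195 258 255 258 258 258 261 311 319 311 259 255 264 285]
 [257 226 171 257 258 259 253 258 257 306 317 313 261 256 265 285]
 [267 243 145 261 256 253 255 260 258 301 315 318 275 256 263 282]
 [273 264 145 252 255 258 261 253 253 290 319 318 278 251 245 284]
 [274 265 141 249 253 260 256 255 249 284 316 318 288 250 259 283]
 [276 265 152 248 262 251 257 253 254 274 316 311 290 229 224 286]
 [288 265 174 239 252 254 252 245 238 208 239 221 191 188 219 290]]
```

View pics/topc.png

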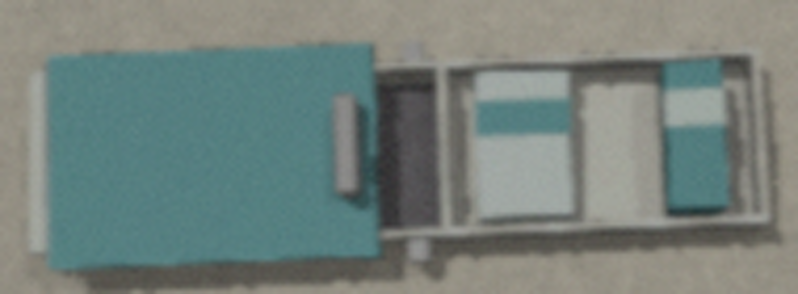

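```bash
cat >> h.py <<'E'
def cp(pts,x0,y0,s): return (np.array(pts,float)+.5)/s-.5+[x0,y0]
E
python3 - <<'E'
from h import *
np.set_printoptions(precision=4,suppress=True)
q=lambda p,z:plane("top",cp(p,145,185,4.2),z)
print("rim end",q([(755,53),(770,222)],.046)); 
print("rim far end",q([(30,72),(32,252)],.046))
print("bump",q([(413,50),(420,250)],.040))
print("lid",q([(374,44),(381,256),(48,58),(50,268)],.0535))
print("flat",q([(476,72),(570,70),(576,214),(480,217)],.042))
print("edge",q([(664,60),(721,60),(727,205),(668,208)],.064))
crop("top",365,245,70,52,11,"loose",4); crop("side",170,170,180,170,3.5,"sidec",4)
E
```

```text
rim end [[ 0.6257 -0.1012  0.046 ]
 [ 0.5219 -0.1122  0.046 ]]
rim far end [[0.599  0.3403 0.046 ]
 [0.4898 0.3313 0.046 ]]
bump [[0.6215 0.1089 0.04  ]
 [0.4987 0.0994 0.04  ]]
lid [[0.6221 0.1319 0.0535]
 [0.4933 0.1219 0.0535]
 [0.6068 0.3283 0.0535]
 [0.48   0.3183 0.0535]]
flat [[0.6087 0.0696 0.042 ]
 [0.6119 0.012  0.042 ]
 [0.5234 0.0056 0.042 ]
 [0.5197 0.0638 0.042 ]]
edge [[ 0.6163 -0.0445  0.064 ]
 [ 0.6175 -0.079   0.064 ]
 [ 0.5295 -0.0844  0.064 ]
 [ 0.5266 -0.049   0.064 ]]
```

View pics/loose.png

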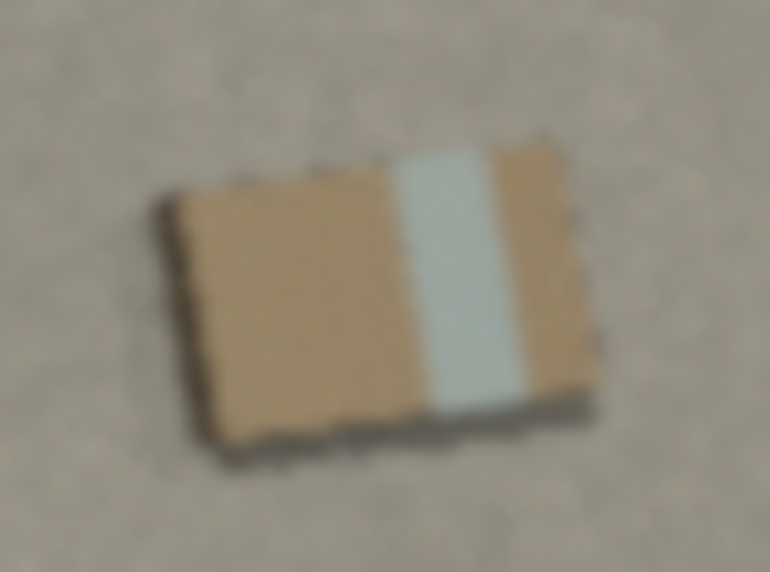

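View pics/sidec.png

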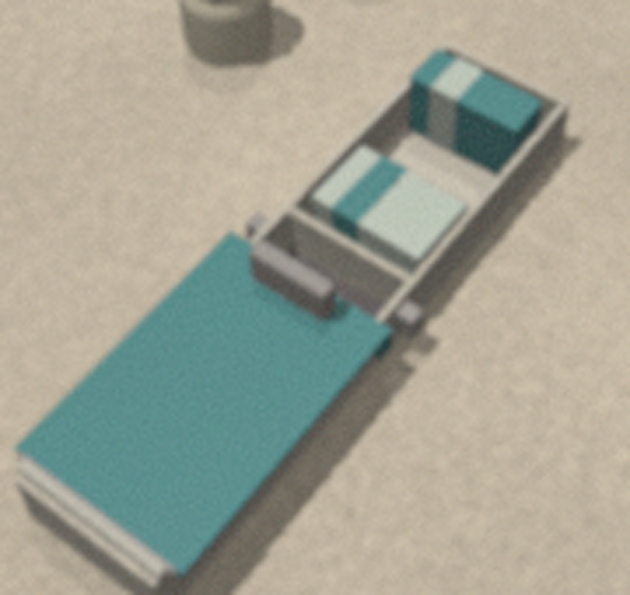

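Loose carton in the 11x crop: corners (178,193), (555,145), (600,392), (222,448). The side view confirms that the edge carton stands up and that the flat one lies near the lid end. Next I'll fit the box frame.

```bash
cat >> h.py <<'E'
from scipy.spatial.transform import Rotation as Ro
O=np.array([.5676,-.0105]);A=np.radians(4.0)
B=np.array([[np.cos(A),-np.sin(A)],[np.sin(A),np.cos(A)]])
def tobox(p): return (np.asarray(p)[...,:2]-O)@B
def go(bx,by,z,yaw,box=True):
    "tool-frame shift (after yaw turn / before turn) to reach target; yaw in deg relative to world"
    s=r.observe(); p=np.array([*(O+B@[bx,by] if box else (bx,by)),z]); R=Ro.from_quat(s["ee_rot"])
    x=R.as_matrix()[:,0]; cur=np.degrees(np.arctan2(x[1],x[0])); d=p-s["eef_pos"]
    c,sn=np.cos(np.radians(yaw)),np.sin(np.radians(yaw)); Rt=np.array([[c,sn,0],[sn,-c,0],[0,0,-1]])
    print("clock %.2f pos %s yaw %.2f tilt %.2f"%(s["clock"],s["eef_pos"].round(4),cur,np.degrees(np.arccos(-R.as_matrix()[2,2]))))
    print(" shift tool before turn mm",(R.inv().apply(d)*1e3).round(1),"after turn",(Rt.T@d*1e3).round(1),"turn rotvec deg",(R.inv()*Ro.from_matrix(Rt)).as_rotvec(degrees=True).round(2))
E
python3 - <<'E'
from h import *
np.set_printoptions(precision=4,suppress=True)
c=cp([(178,193),(555,145),(600,392),(222,448)],365,245,11); P=plane("top",c,.036); print(P,P.mean(0))
print(np.linalg.norm(np.diff(P,axis=0),axis=1), [np.degrees(np.arctan2(*(a-b)[1::-1])) for a,b in((P[0],P[1]),(P[3],P[2]),(P[0],P[3]),(P[1],P[2]))])
q=lambda p,z:plane("top",cp(p,145,185,4.2),z)
print(tobox(q([(476,72),(570,70),(576,214),(480,217)],.042)),tobox(q([(664,60),(721,60),(727,205),(668,208)],.064)))
s=lambda p,z:tobox(plane("side",cp(p,170,170,3.5),z))
print("side: rim end",s([(447,50),(567,106)],.046),"flat",s([(313,194),(362,148),(466,208),(417,262)],.042),"edge",s([(412,70),(446,50),(540,103),(512,128)],.064))
go(0,-.008,.15,94)
E
```

```text
[[ 0.4644 -0.249   0.036 ]
 [ 0.4783 -0.3367  0.036 ]
 [ 0.4219 -0.3464  0.036 ]
 [ 0.4063 -0.259   0.036 ]] [ 0.4427 -0.2978  0.036 ]
[0.0888 0.0573 0.0887] [np.float64(99.03664599736423), np.float64(100.10714724294236), np.float64(9.85395424376742), np.float64(9.769543686706305)]
[[ 0.0466  0.0771]
 [ 0.0458  0.0194]
 [-0.043   0.0192]
 [-0.0426  0.0775]] [[ 0.0463 -0.0373]
 [ 0.045  -0.0718]
 [-0.0431 -0.071 ]
 [-0.0436 -0.0356]]
side: rim end [[ 0.0515 -0.0907]
 [-0.0503 -0.094 ]] flat [[ 0.0498  0.0755]
 [ 0.0474  0.0223]
 [-0.0414  0.0243]
 [-0.0403  0.0808]] edge [[ 0.0509 -0.0434]
 [ 0.0425 -0.0747]
 [-0.0405 -0.0697]
 [-0.0371 -0.038 ]]
clock 0.55 pos [ 0.1739 -0.6262  0.2296] yaw 15.52 tilt 0.01
 shift tool before turn mm [ 542.5 -480.1   79.7] after turn [578.8 435.7  79.6] turn rotvec deg [ -0.    -0.01 -78.48]
```

Request:
step_arm:
  moves:
    - [0.045,-0.04,0,0,0,0,0]
    - [0.045,-0.04,0,0,0,0,0]
    - [0.045,-0.04,0,0,0,0,0]
    - [0.045,-0.04,0,0,0,0,0]
    - [0.045,-0.04,0,0,0,0,0]

```text
clock: 1.18
eef_pos: [0.3383, -0.3718, 0.2301]
ee_rot: [0.991, 0.135, 0.0, 0.0]
ft_force: [0.7, 0.1, -0.5]
width: 0.51
finger_force: 0.0
```

Request:
step_arm:
  moves:
    - [0.045,-0.04,0,0,0,0,0]
    - [0.045,-0.04,0,0,0,0,0]
    - [0.045,-0.04,0,0,0,0,0]
    - [0.045,-0.04,0,0,0,0,0]
    - [0.045,-0.04,0,0,0,0,0]

```text
clock: 1.8
eef_pos: [0.5015, -0.119, 0.2301]
ee_rot: [0.991, 0.135, 0.001, 0.0]
ft_force: [0.4, -0.5, -0.1]
width: 0.013
finger_force: 0.0
```

Request:
step_arm:
  moves:
    - [0.045,-0.04,0,0,0,-9.8,0]
    - [0,0,0.01,0,0,-9.8,0]
    - [0,0,0.01,0,0,-9.8,0]
    - [0,0,0.01,0,0,-9.8,0]
    - [0,0,0.01,0,0,-9.8,0]

```text
clock: 2.42
eef_pos: [0.5333, -0.0699, 0.1895]
ee_rot: [0.844, 0.536, 0.0, 0.0]
ft_force: [0.9, -0.4, -0.9]
width: 0.003
finger_force: 0.0
```

Request:
step_arm:
  moves:
    - [0,0,0.01,0,0,-9.8,0]
    - [0,0,0.01,0,0,-9.8,0]
    - [0,0,0.01,0,0,-9.8,0]
    - [0,0,0,0,0,0,0]
    - [0,0,0,0,0,0,0]

```text
clock: 3.05
eef_pos: [0.5335, -0.07, 0.1601]
ee_rot: [0.684, 0.73, 0.0, 0.0]
ft_force: [-1.3, 0.2, 0.1]
width: 0.003
finger_force: 0.0
```

```bash
python3 -c "
from h import *
go(0,-.008,.15,94);print(r.observe()['width'])"
```

```text
clock 3.05 pos [ 0.5335 -0.07    0.1601] yaw 93.76 tilt 0.05
 shift tool before turn mm [49.1 38.  10.1] after turn [48.9 38.2 10.1] turn rotvec deg [ 0.05  0.   -0.24]
0.00320097055404986
```

Request:
step_arm:
  moves:
    - [0.049,0.038,0,0,0,-0.2,0]
    - [0,0,0.06,0,0,0,0]
    - [0,0,0.06,0,0,0,0]
    - [0,0,0.009,0,0,0,0]
    - [0.01,0,0,0,0,0,0]

```text
clock: 3.68
eef_pos: [0.5679, -0.009, 0.0317]
ee_rot: [0.682, 0.731, 0.0, 0.001]
ft_force: [-0.2, -0.1, 0.3]
width: 0.005
finger_force: 0.0
```

Request:
step_arm:
  moves:
    - [0.005,0,0,0,0,0,0]
    - [0.005,0,0,0,0,0,0]
    - [0.005,0,0,0,0,0,0]
    - [0.005,0,0,0,0,0,0]
    - [0,0,0,0,0,0,0]

```text
clock: 4.3
eef_pos: [0.5656, 0.0122, 0.0309]
ee_rot: [0.681, 0.732, 0.0, -0.0]
ft_force: [0.9, -0.0, -0.8]
width: 0.004
finger_force: 0.1
```

Request:
step_arm:
  moves:
    - [0.003,0,0,0,0,0,0]
    - [0.003,0,0,0,0,0,0]
    - [0.002,0,0,0,0,0,0]
    - [0.002,0,0,0,0,0,0]
    - [0,0,0,0,0,0,0]

```text
clock: 4.92
eef_pos: [0.565, 0.0185, 0.0306]
ee_rot: [0.682, 0.731, -0.002, 0.001]
ft_force: [0.8, -5.9, 1.3]
width: 0.005
finger_force: 3.0
```

Request:
step_arm:
  moves:
    - [0.001,0,0,0,0,0,0]
    - [0.001,0,0,0,0,0,0]
    - [0.001,0,0,0,0,0,0]
    - [0,0,0,0,0,0,0]
    - [0,0,0,0,0,0,0]

```text
clock: 5.55
eef_pos: [0.5649, 0.0185, 0.0306]
ee_rot: [0.683, 0.731, -0.003, 0.002]
ft_force: [1.7, -9.1, 2.3]
width: 0.006
finger_force: 4.9
```

Request:
step_arm:
  moves:
    - [-0.01,0,0,0,0,0,0]
    - [0,0,-0.06,0,0,0,0]
    - [-0.055,0,-0.008,0,0,0,0]
    - [-0.055,0,0,0,0,0,0]
    - [0,0,0,0,0,0,0]

```text
clock: 6.18
eef_pos: [0.5727, -0.1011, 0.098]
ee_rot: [0.685, 0.729, -0.001, 0.001]
ft_force: [-0.8, 1.4, -0.6]
width: 0.007
finger_force: 0.0
```

```bash
python3 -c "
from h import *
go(.002,-.088,.068,94)"
```

```text
clock 6.17 pos [ 0.5727 -0.1011  0.098 ] yaw 93.58 tilt 0.13
 shift tool before turn mm [ 2.9  3.2 30. ] after turn [ 2.8  3.2 30. ] turn rotvec deg [-0.05  0.12 -0.42]
```

Request:
step_arm:
  moves:
    - [0.003,0.003,0.03,0,0,-0.4,0]
    - [0.006,0,0,0,0,0,0]
    - [0.006,0,0,0,0,0,0]
    - [0.006,0,0,0,0,0,0]
    - [0.006,0,0,0,0,0,0]

```text
clock: 6.8
eef_pos: [0.5746, -0.0671, 0.0695]
ee_rot: [0.678, 0.735, 0.001, 0.0]
ft_force: [0.3, -0.6, 0.0]
width: 0.002
finger_force: 0.1
```

```bash
python3 -c "
from h import *
crop('side',230,150,120,120,5,'tip1')
go(.002,-.088,.068,94)"
```

```text
clock 6.85 pos [ 0.5744 -0.0659  0.0694] yaw 94.63 tilt 0.11
 shift tool before turn mm [-32.3  -1.3   1.4] after turn [-32.3  -0.9   1.4] turn rotvec deg [ 0.08 -0.07  0.63]
```

View pics/tip1.png

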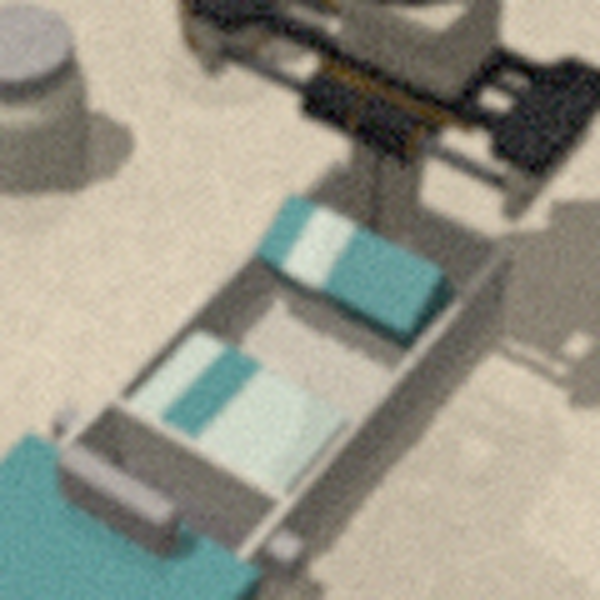

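The edge carton is tilting towards the middle (its top face near (350,270)), and the flat carton sits against the divider wall. I'll keep pushing.

Request:
step_arm:
  moves:
    - [0.006,0,0,0,0,0,0]
    - [0.006,0,0,0,0,0,0]
    - [0.006,0,0,0,0,0,0]
    - [0.006,0,0,0,0,0,0]
    - [0.003,0,0,0,0,0,0]

```text
clock: 7.48
eef_pos: [0.572, -0.0405, 0.0687]
ee_rot: [0.678, 0.735, 0.0, -0.0]
ft_force: [-0.5, -0.5, 0.0]
width: 0.006
finger_force: 0.0
```

Request:
step_arm:
  moves:
    - [0,0,0,0,0,0,0]
    - [-0.02,0,-0.02,0,0,0,0]
    - [-0.02,0,-0.03,0,0,0,0]
    - [0,0,0,0,0,0,0]
    - [0,0,0,0,0,0,0]

```text
clock: 8.1
eef_pos: [0.5745, -0.0805, 0.118]
ee_rot: [0.679, 0.735, -0.0, -0.001]
ft_force: [-1.0, -0.0, -0.5]
width: 0.003
finger_force: 0.0
```

```bash
python3 -c "
from h import *
crop('side',230,150,120,120,5,'tip2')
go(.0,-.066,.031,94)"
```

```text
clock 8.15 pos [ 0.5742 -0.08    0.1177] yaw 94.59 tilt 0.13
 shift tool before turn mm [ 3.7 -1.6 86.7] after turn [ 3.8 -1.8 86.7] turn rotvec deg [-0.11 -0.06  0.59]
```

View pics/tip2.png

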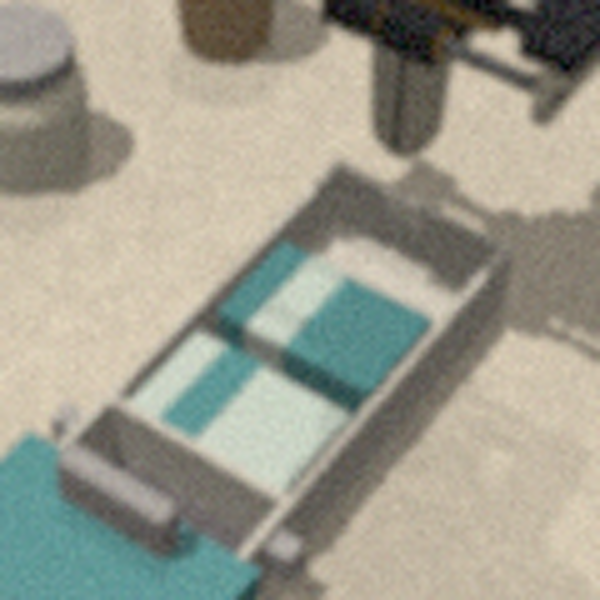

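The carton now lies flat in the middle, with a small gap to the pale one. I'll push it up against that.

Request:
step_arm:
  moves:
    - [0.004,0,0.045,0,0,0.5,0]
    - [0,0,0.042,0,0,0,0]
    - [0.012,0,0,0,0,0,0]
    - [0.006,0,0,0,0,0,0]
    - [0.005,0,0,0,0,0,0]

```text
clock: 8.78
eef_pos: [0.5744, -0.0528, 0.0334]
ee_rot: [0.681, 0.732, 0.001, 0.001]
ft_force: [-0.3, -0.4, -0.3]
width: 0.004
finger_force: 0.2
```

Request:
step_arm:
  moves:
    - [0.004,0,0,0,0,0,0]
    - [0.003,0,0,0,0,0,0]
    - [0.003,0,0,0,0,0,0]
    - [0.002,0,0,0,0,0,0]
    - [0,0,0,0,0,0,0]

```text
clock: 9.4
eef_pos: [0.5723, -0.0418, 0.0316]
ee_rot: [0.682, 0.732, 0.0, -0.0]
ft_force: [0.3, 0.1, -0.2]
width: 0.003
finger_force: 0.2
```

Request:
step_arm:
  moves:
    - [0.002,0,0,0,0,0,0]
    - [0.001,0,0,0,0,0,0]
    - [0.001,0,0,0,0,0,0]
    - [0.001,0,0,0,0,0,0]
    - [0,0,0,0,0,0,0]

```text
clock: 10.02
eef_pos: [0.5721, -0.0391, 0.0316]
ee_rot: [0.682, 0.731, -0.001, 0.001]
ft_force: [0.8, -4.6, -0.7]
width: 0.005
finger_force: 2.6
```

Request:
step_arm:
  moves:
    - [-0.01,0,0,0,0,0,0]
    - [0,0,-0.06,0,0,0,0.5]
    - [0,0,-0.06,0,0,0,1]
    - [0,0,0,0,0,0,1]
    - [0,0,0,0,0,0,1]

```text
clock: 10.65
eef_pos: [0.5719, -0.0466, 0.1513]
ee_rot: [0.682, 0.732, -0.0, -0.001]
ft_force: [0.7, -0.4, -1.7]
width: 0.385
finger_force: 0.0
```

```bash
python3 -c "
from h import *
go(.4427,-.2978,.15,9.8,False)"
```

```text
clock 10.65 pos [ 0.5719 -0.0466  0.1513] yaw 94.05 tilt 0.08
 shift tool before turn mm [-241.4 -146.6    1.2] after turn [-170.1  225.5    1.3] turn rotvec deg [-0.09 -0.   84.25]
```

Request:
step_arm:
  moves:
    - [-0.048,-0.0293,0,0,0,0,1]
    - [-0.048,-0.0293,0,0,0,0,1]
    - [-0.048,-0.0293,0,0,0,0,1]
    - [-0.048,-0.0293,0,0,0,0,1]
    - [-0.048,-0.0293,0,0,0,10.5,1]

```text
clock: 11.28
eef_pos: [0.4412, -0.2974, 0.1495]
ee_rot: [0.748, 0.664, -0.0, -0.002]
ft_force: [0.5, -0.1, -0.2]
width: 0.928
finger_force: 0.0
```

Request:
step_arm:
  moves:
    - [0,0,0,0,0,10.5,1]
    - [0,0,0,0,0,10.5,1]
    - [0,0,0,0,0,10.5,1]
    - [0,0,0.01,0,0,10.5,1]
    - [0,0,0.01,0,0,10.5,1]

```text
clock: 11.9
eef_pos: [0.4422, -0.2957, 0.1294]
ee_rot: [0.964, 0.265, -0.001, -0.002]
ft_force: [-0.4, -0.4, -0.2]
width: 0.998
finger_force: 0.0
```

Request:
step_arm:
  moves:
    - [0,0,0.01,0,0,10.5,1]
    - [0,0,0.01,0,0,10.5,1]
    - [0,0,0.01,0,0,0,1]
    - [0,0,0,0,0,0,1]
    - [0,0,0,0,0,0,1]

```text
clock: 12.52
eef_pos: [0.4433, -0.2967, 0.1014]
ee_rot: [0.996, 0.088, -0.0, -0.0]
ft_force: [0.1, -1.2, 0.2]
width: 1.001
finger_force: 0.0
```

```bash
python3 -c "
from h import *
go(.4427,-.2978,.037,9.8,False)"
```

```text
clock 12.53 pos [ 0.4433 -0.2967  0.1014] yaw 10.09 tilt 0.04
 shift tool before turn mm [-0.8  1.  64.4] after turn [-0.8  0.9 64.4] turn rotvec deg [-0.04  0.01  0.29]
```

Request:
step_arm:
  moves:
    - [0,0,0,0,0,-10,1]
    - [0,0,0,0,0,-10,1]
    - [0,0,0,0,0,-10,1]
    - [0,0,0,0,0,-10,1]
    - [0,0,0,0,0,-10,1]

```text
clock: 13.15
eef_pos: [0.4435, -0.2972, 0.1022]
ee_rot: [0.864, 0.503, 0.0, 0.001]
ft_force: [0.0, -0.7, 0.8]
width: 0.998
finger_force: 0.0
```

Request:
step_arm:
  moves:
    - [0,0,0,0,0,-10,1]
    - [0,0,0,0,0,-10,1]
    - [0,0,0,0,0,-10,1]
    - [0,0,0,0,0,-9.6,1]
    - [0,0,0,0,0,0,1]

```text
clock: 13.78
eef_pos: [0.4433, -0.2973, 0.102]
ee_rot: [0.646, 0.763, 0.0, 0.0]
ft_force: [0.2, 0.5, -0.7]
width: 1.001
finger_force: 0.0
```

```bash
python3 -c "
from h import *
go(.4427,-.2978,.037,99.7,False)"
```

```text
clock 13.78 pos [ 0.4433 -0.2973  0.102 ] yaw 99.50 tilt 0.05
 shift tool before turn mm [-0.4 -0.7 65. ] after turn [-0.4 -0.7 65. ] turn rotvec deg [ 0.05  0.01 -0.2 ]
```

Request:
step_arm:
  moves:
    - [0,0,0.04,0,0,0,1]
    - [0,0,0.027,0,0,0,1]
    - [0,0,0,0,0,0,0]
    - [0,0,0,0,0,0,0]
    - [0,0,0,0,0,0,0]

```text
clock: 14.4
eef_pos: [0.4443, -0.2972, 0.036]
ee_rot: [0.646, 0.764, 0.0, 0.001]
ft_force: [-0.0, 1.0, 0.3]
width: 0.724
finger_force: 0.0
```

Request:
step_arm:
  moves:
    - [0,0,0,0,0,0,0]
    - [0,0,0,0,0,0,0]
    - [0,0,-0.03,0,0,0,0]
    - [0,0,-0.05,0,0,0,0]
    - [0,0,-0.02,0,0,0,0]

```text
clock: 15.02
eef_pos: [0.4442, -0.2971, 0.137]
ee_rot: [0.645, 0.764, 0.0, 0.002]
ft_force: [0.2, 0.5, -2.1]
width: 0.622
finger_force: 30.0
```

```bash
python3 -c "
from h import *
go(0,-.058,.14,184)"
```

```text
clock 15.03 pos [ 0.4442 -0.2971  0.137 ] yaw 99.61 tilt 0.18
 shift tool before turn mm [204.2 163.8  -3. ] after turn [-143.1  219.3   -3. ] turn rotvec deg [ 4.000e-02  2.000e-01 -8.439e+01]
```

Request:
step_arm:
  moves:
    - [0.0408,0.0328,0,0,0,0,0]
    - [0.0408,0.0328,0,0,0,0,0]
    - [0.0408,0.0328,0,0,0,0,0]
    - [0.0408,0.0328,0,0,0,0,0]
    - [0.0408,0.0328,0,0,0,0,0]

```text
clock: 15.65
eef_pos: [0.5711, -0.067, 0.1343]
ee_rot: [0.645, 0.764, -0.001, -0.0]
ft_force: [0.3, -0.2, -1.7]
width: 0.618
finger_force: 30.0
```

Request:
step_arm:
  moves:
    - [0,0,0,0,0,-10,0]
    - [0,0,0,0,0,-10,0]
    - [0,0,0,0,0,-10,0]
    - [0,0,0,0,0,-10,0]
    - [0,0,0,0,0,-10,0]

```text
clock: 16.27
eef_pos: [0.5702, -0.0686, 0.1341]
ee_rot: [0.259, 0.966, -0.0, -0.001]
ft_force: [-0.3, -0.5, -1.9]
width: 0.622
finger_force: 30.0
```

Request:
step_arm:
  moves:
    - [0,0,0,0,0,-10,0]
    - [0,0,0,0,0,-10,0]
    - [0,0,0,0,0,-10,0]
    - [0,0,0,0,0,-4.4,0]
    - [0,0,0,0,0,0,0]

```text
clock: 16.9
eef_pos: [0.5704, -0.0687, 0.134]
ee_rot: [-0.034, 0.999, 0.0, -0.001]
ft_force: [0.1, 0.5, -1.6]
width: 0.62
finger_force: 30.0
```

```bash
python3 -c "
from h import *
im=crop('side',230,150,120,120,5,'pre')
t=crop('top',240,170,110,80,7,'pret')
go(0,-.058,.09,184)"
```

```text
clock 17.00 pos [ 0.5706 -0.0685  0.1344] yaw -176.06 tilt 0.05
 shift tool before turn mm [-1.1  0.  44.4] after turn [-1.   0.  44.4] turn rotvec deg [-0.   -0.05 -0.06]
```

View pics/pre.png

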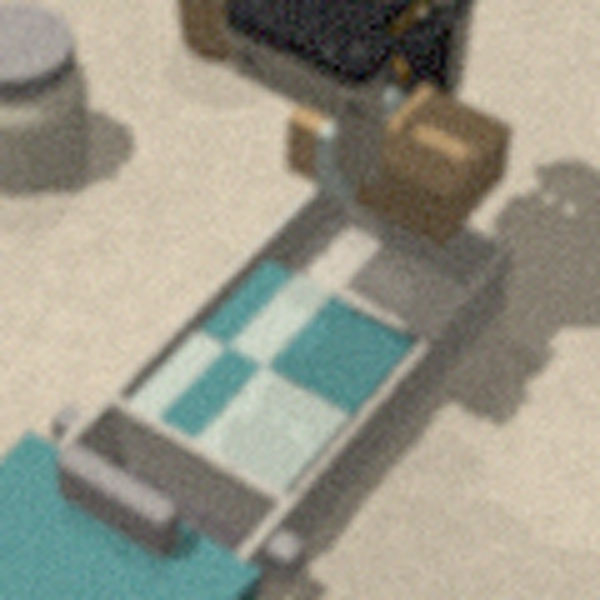

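Request:
step_arm:
  moves:
    - [-0.001,0,0.03,0,0,0,0]
    - [0,0,0.014,0,0,0,0]
    - [0,0,0.005,0,0,0,0]
    - [0,0,0.005,0,0,0,0]
    - [0,0,0,0,0,0,0]

```text
clock: 17.62
eef_pos: [0.5721, -0.0681, 0.0809]
ee_rot: [-0.035, 0.999, 0.0, 0.0]
ft_force: [0.1, 0.5, -2.3]
width: 0.615
finger_force: 30.0
```

Request:
step_arm:
  moves:
    - [0,0,0.005,0,0,0,0]
    - [0,0,0.005,0,0,0,0]
    - [0,0,0.005,0,0,0,0]
    - [0,0,0.005,0,0,0,0]
    - [0,0,0,0,0,0,0]

```text
clock: 18.25
eef_pos: [0.5717, -0.0682, 0.0601]
ee_rot: [-0.035, 0.999, 0.0, -0.001]
ft_force: [0.6, 0.2, -1.7]
width: 0.621
finger_force: 30.0
```

No contact. The bottom is about 19 mm inside the rim, so I'll release.

Request:
step_arm:
  moves:
    - [0,0,0,0,0,0,0.75]
    - [0,0,0,0,0,0,0.75]
    - [0,0,0,0,0,0,0.8]
    - [0,0,-0.05,0,0,0,0.8]
    - [0,0,-0.05,0,0,0,0.8]

```text
clock: 18.88
eef_pos: [0.5717, -0.0681, 0.1616]
ee_rot: [-0.035, 0.999, 0.0, -0.001]
ft_force: [0.9, -0.9, -0.1]
width: 0.798
finger_force: 0.0
```

Request:
step_arm:
  moves:
    - [0,-0.06,0,0,0,0,0.8]
    - [0,-0.06,0,0,0,0,0.8]
    - [0,-0.06,0,0,0,0,0.8]
    - [0,-0.03,0,0,0,0,0.8]
    - [0,0,0,0,0,0,0.8]

```text
clock: 19.5
eef_pos: [0.5859, -0.2813, 0.1599]
ee_rot: [-0.032, 0.999, -0.0, -0.0]
ft_force: [-0.2, 0.7, -0.2]
width: 0.797
finger_force: 0.0
```

```bash
python3 -c "
from h import *
im=crop('side',230,150,120,120,5,'post')
go(0,.156,.15,94)"
```

```text
clock 19.55 pos [ 0.5864 -0.2779  0.1604] yaw -176.09 tilt 0.07
 shift tool before turn mm [  0.7 424.   10.9] after turn [ 4.24e+02 -1.00e-01  1.04e+01] turn rotvec deg [ 5.000e-02 -6.000e-02  8.991e+01]
```

View pics/post.png

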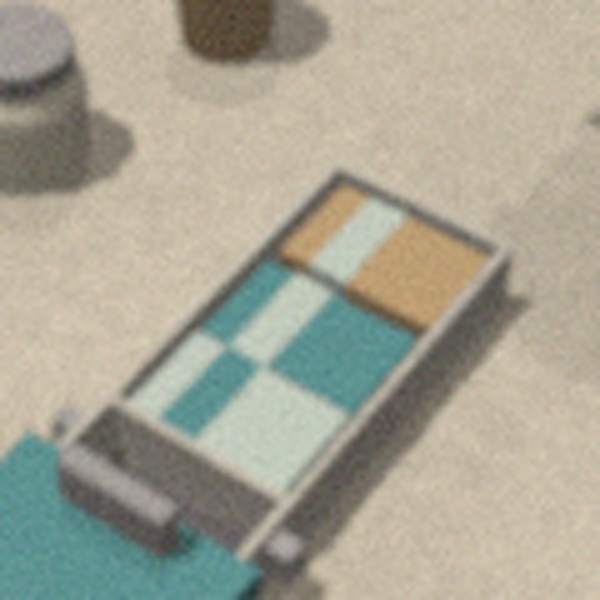

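All three cartons lie flat in the compartment (gold at (385,250), a narrow gap before the teal). I'll check the gold's top height numerically while moving to the handle.

Request:
step_arm:
  moves:
    - [0,0.0606,0,0,0,0,1]
    - [0,0.0606,0,0,0,0,1]
    - [0,0.0606,0,0,0,0,1]
    - [0,0.0606,0,0,0,0,1]
    - [0,0.0606,0,0,0,0,1]

```text
clock: 20.18
eef_pos: [0.564, 0.0293, 0.1614]
ee_rot: [-0.037, 0.999, 0.001, 0.0]
ft_force: [0.5, 0.7, 0.5]
width: 1.001
finger_force: 0.0
```

Request:
step_arm:
  moves:
    - [0,0.0606,0,0,0,0,1]
    - [0,0.0606,0,0,0,0,1]
    - [0,0,0,0,0,10,1]
    - [0,0,0,0,0,10,1]
    - [0,0,0,0,0,10,1]

```text
clock: 20.8
eef_pos: [0.5549, 0.1485, 0.1611]
ee_rot: [0.225, 0.974, 0.001, -0.0]
ft_force: [0.5, -0.5, -0.7]
width: 0.999
finger_force: 0.0
```

Request:
step_arm:
  moves:
    - [0,0,0,0,0,10,1]
    - [0,0,0,0,0,10,1]
    - [0,0,0,0,0,10,1]
    - [0,0,0,0,0,10,1]
    - [0,0,0,0,0,10,1]

```text
clock: 21.42
eef_pos: [0.5549, 0.1484, 0.1611]
ee_rot: [0.616, 0.788, 0.0, -0.001]
ft_force: [0.9, -0.8, -0.4]
width: 0.999
finger_force: 0.0
```

Request:
step_arm:
  moves:
    - [0,0,0,0,0,10,1]
    - [0,0,0,0,0,0,1]
    - [0,0,0,0,0,0,1]
    - [0,0,0,0,0,0,1]
    - [0,0,0,0,0,0,1]

```text
clock: 22.05
eef_pos: [0.5569, 0.1455, 0.1606]
ee_rot: [0.682, 0.732, 0.0, -0.0]
ft_force: [0.5, -0.1, 0.9]
width: 1.0
finger_force: 0.0
```

```bash
python3 -c "
from h import *
print('gold by side',tobox(plane('side',cp([(338,183),(494,255),(425,330),(279,254)],230,150,5),.042)).round(4))
q=lambda p,z:plane('top',cp(p,145,185,4.2),z)
print('handle top',tobox(q([(344,96)],.083)),tobox(q([(347,192)],.083)))
print('teal lid front y',tobox(q([(374,44),(381,256)],.0535)))
go(0,.156,.069,94)"
```

```text
gold by side [[ 0.0492 -0.0869]
 [-0.0433 -0.0906]
 [-0.0416 -0.0277]
 [ 0.0451 -0.0272]]
handle top [[0.02832981 0.1548014 ]] [[-0.02890479  0.15430354]]
teal lid front y [[ 0.06425959  0.13829516]
 [-0.06492384  0.13724182]]
clock 22.05 pos [0.5569 0.1455 0.1606] yaw 94.05 tilt 0.02
 shift tool before turn mm [-0.4 -0.2 91.6] after turn [-0.4 -0.2 91.6] turn rotvec deg [-0.01 -0.02  0.05]
```

Request:
step_arm:
  moves:
    - [0,0,0.045,0,0,0,1]
    - [-0.001,0,0.036,0,0,0,1]
    - [0,0,0.01,0,0,0,1]
    - [0,0,0,0,0,0,0.5]
    - [0,0,0,0,0,0,0.5]

```text
clock: 22.68
eef_pos: [0.5582, 0.1451, 0.0712]
ee_rot: [0.682, 0.731, 0.001, 0.001]
ft_force: [0.2, -0.4, -0.6]
width: 0.834
finger_force: 0.0
```

```bash
python3 - <<'E'
from h import *
np.set_printoptions(precision=4,suppress=True)
C=np.array([*(O+B@[0,-.06]),.042]); L=[]
for n in("top","side"):
    im=imaging.camera(n); hsv=cv2.cvtColor(im,cv2.COLOR_RGB2HSV); c=proj(n,C)[0]
    m=cv2.inRange(hsv,(8,70,85),(25,255,255)); y,x=np.mgrid[:420,:560]; m[np.hypot(x-c[0],y-c[1])>26]=0
    p=np.argwhere(m)[:,::-1].astype(np.float32); rc=cv2.minAreaRect(p); P=plane(n,cv2.boxPoints(rc),.042)
    print(n,len(p),rc,tobox(P)); L.append(ray(n,[rc[0]]))
(c1,d1),(c2,d2)=[(c,d[0]) for c,d in L]; s=np.linalg.lstsq(np.c_[d1,-d2],c2-c1,rcond=None)[0]
print("tri",c1+d1*s[0],c2+d2*s[1]); s=r.observe(); print(s["width"],s["finger_force"],s["ft_force"],s["eef_pos"])
E
```

```text
top 506 ((311.0, 218.0), (34.0, 22.0), 90.0) [[ 0.0447 -0.0314]
 [ 0.0426 -0.0883]
 [-0.0454 -0.0838]
 [-0.0433 -0.0275]]
side 469 ((305.7000427246094, 200.6000213623047), (37.565940856933594, 19.230182647705078), 26.56505012512207) [[ 0.0459 -0.0249]
 [ 0.0632 -0.0887]
 [-0.0397 -0.0888]
 [-0.0521 -0.0274]]
tri [ 0.571  -0.0681  0.0425] [ 0.5743 -0.0663  0.0428]
0.747106842486105 0.0 [ 0.28    0.1286 -0.0618] [0.558  0.1449 0.0711]
```

Triangulated gold top height is 42.5 mm, as it should be. I'll grip the handle.

Request:
step_arm:
  moves:
    - [0,0,0,0,0,0,0]
    - [0,0,0,0,0,0,0]
    - [0,0,0,0,0,0,0]
    - [0,0,0,0,0,0,0]
    - [0,0,0,0,0,0,0]

```text
clock: 23.4
eef_pos: [0.5577, 0.1445, 0.07]
ee_rot: [0.682, 0.731, 0.001, 0.0]
ft_force: [2.1, -0.5, 2.3]
width: 0.645
finger_force: 30.0
```

Request:
step_arm:
  moves:
    - [0,0,-0.0035,0,-1.1,0,0]
    - [0,0,-0.0035,0,-1.1,0,0]
    - [0,0,-0.0035,0,-1.1,0,0]
    - [0,0,0,0,0,0,0]
    - [0,0,0,0,0,0,0]

```text
clock: 24.02
eef_pos: [0.5575, 0.1454, 0.0803]
ee_rot: [0.682, 0.731, -0.019, 0.021]
ft_force: [3.8, 1.8, -0.4]
width: 0.641
finger_force: 30.0
```

```bash
python3 -c "
from h import *
go(0,.096,.080,94);s=r.observe();print(s['ft_force'],s['finger_force'],Ro.from_quat(s['ee_rot']).as_matrix()[:,2])"
```

```text
clock 24.02 pos [0.5575 0.1454 0.0803] yaw 94.01 tilt 3.23
 shift tool before turn mm [-60.2  -0.8   3.7] after turn [-60.3  -0.8   0.3] turn rotvec deg [0.07 3.23 0.01]
[ 3.78036042  1.82332962 -0.42664586] 29.999505579471588 [ 0.00514008 -0.05609811 -0.99841203]
```

Request:
step_arm:
  moves:
    - [-0.007,0,0.0004,0,0,0,0]
    - [-0.007,0,0.0004,0,0,0,0]
    - [-0.007,0,0.0004,0,0,0,0]
    - [-0.007,0,0.0004,0,0,0,0]
    - [-0.007,0,0.0004,0,0,0,0]

```text
clock: 24.65
eef_pos: [0.5599, 0.1092, 0.0803]
ee_rot: [0.682, 0.731, -0.019, 0.021]
ft_force: [4.6, 1.5, -0.4]
width: 0.641
finger_force: 30.0
```

Request:
step_arm:
  moves:
    - [-0.007,0,0.0004,0,0,0,0]
    - [-0.007,0,0.0004,0,0,0,0]
    - [-0.007,0,0.0004,0,0,0,0]
    - [-0.007,0,0.0004,0,0,0,0]
    - [0,0,0,0,0,0,0]

```text
clock: 25.28
eef_pos: [0.5618, 0.0801, 0.0803]
ee_rot: [0.682, 0.731, -0.02, 0.022]
ft_force: [4.7, -0.6, -0.4]
width: 0.643
finger_force: 30.0
```

Request:
step_arm:
  moves:
    - [0,0,0.0034,0,1.1,0,0]
    - [0,0,0.0034,0,1.1,0,0]
    - [0,0,0.0034,0,1.1,0,0]
    - [0,0,0,0,0,0,0]
    - [0,0,0,0,0,0,0]

```text
clock: 25.9
eef_pos: [0.5619, 0.0811, 0.0703]
ee_rot: [0.682, 0.731, 0.0, 0.0]
ft_force: [5.2, -1.2, 1.7]
width: 0.644
finger_force: 30.0
```

```bash
python3 -c "
from h import *
go(0,-.084,.070,94);s=r.observe();print(s['ft_force'],s['ft_torque'],s['finger_force'])"
```

```text
clock 25.90 pos [0.5619 0.0811 0.0703] yaw 94.00 tilt 0.05
 shift tool before turn mm [-175.8   -0.7    0.4] after turn [-175.8   -0.7    0.3] turn rotvec deg [0.04 0.03 0.  ]
[ 5.24434253 -1.23223936  1.73960073] [-0.00965442 -1.38914383 -0.56845266] 30.000127851963043
```

Request:
step_arm:
  moves:
    - [-0.01,0.001,0,0,0,0,0]
    - [-0.02,0,0,0,0,0,0]
    - [-0.02,0,0,0,0,0,0]
    - [-0.02,0,0,0,0,0,0]
    - [-0.02,0,0,0,0,0,0]

```text
clock: 26.52
eef_pos: [0.5688, -0.0091, 0.0701]
ee_rot: [0.682, 0.732, 0.0, -0.0]
ft_force: [3.7, 1.5, 1.2]
width: 0.642
finger_force: 30.0
```

Request:
step_arm:
  moves:
    - [-0.02,0,0,0,0,0,0]
    - [-0.02,0,0,0,0,0,0]
    - [-0.02,0,0,0,0,0,0]
    - [-0.015,0,0,0,0,0,0]
    - [0,0,0,0,0,0,0]

```text
clock: 27.15
eef_pos: [0.574, -0.0861, 0.07]
ee_rot: [0.683, 0.731, -0.001, 0.001]
ft_force: [4.5, -0.9, 3.1]
width: 0.646
finger_force: 30.0
```

Remaining is about 9 mm; I'll creep to the hard stop.

Request:
step_arm:
  moves:
    - [-0.003,0,0,0,0,0,0]
    - [-0.002,0,0,0,0,0,0]
    - [-0.002,0,0,0,0,0,0]
    - [-0.001,0,0,0,0,0,0]
    - [0,0,0,0,0,0,0]

```text
clock: 27.78
eef_pos: [0.5747, -0.0911, 0.07]
ee_rot: [0.682, 0.732, 0.0, 0.0]
ft_force: [4.8, 1.3, 1.8]
width: 0.642
finger_force: 30.0
```

Request:
step_arm:
  moves:
    - [-0.001,0,0,0,0,0,0]
    - [-0.001,0,0,0,0,0,0]
    - [-0.0005,0,0,0,0,0,0]
    - [0,0,0,0,0,0,0]
    - [0,0,0,0,0,0,0]

```text
clock: 28.4
eef_pos: [0.5748, -0.0924, 0.07]
ee_rot: [0.682, 0.732, 0.001, -0.001]
ft_force: [3.9, 3.2, 0.8]
width: 0.645
finger_force: 30.0
```

Request:
step_arm:
  moves:
    - [-0.001,0,0,0,0,0,0]
    - [-0.001,0,0,0,0,0,0]
    - [-0.001,0,0,0,0,0,0]
    - [0,0,0,0,0,0,0]
    - [0,0,0,0,0,0,0]

```text
clock: 29.02
eef_pos: [0.575, -0.0924, 0.0699]
ee_rot: [0.681, 0.732, 0.002, -0.002]
ft_force: [4.8, 7.0, 0.6]
width: 0.643
finger_force: 30.0
```

Request:
step_arm:
  moves:
    - [-0.001,0,0,0,0,0,0]
    - [-0.001,0,0,0,0,0,0]
    - [0,0,0,0,0,0,0]
    - [0,0,0,0,0,0,0]
    - [0,0,0,0,0,0,0]

```text
clock: 29.65
eef_pos: [0.5751, -0.0925, 0.0698]
ee_rot: [0.681, 0.733, 0.003, -0.003]
ft_force: [4.3, 9.5, 0.1]
width: 0.644
finger_force: 30.0
```

It's stopped firmly at about 0.238 m of measured travel. I'll release, back off and check by camera.

Request:
step_arm:
  moves:
    - [0.004,0,0,0,0,0,0]
    - [0,0,0,0,0,0,1]
    - [0,0,0,0,0,0,1]
    - [0,0,0,0,0,0,1]
    - [0,0,0,0,0,0,1]

```text
clock: 30.28
eef_pos: [0.5737, -0.0954, 0.0695]
ee_rot: [0.682, 0.731, -0.001, -0.001]
ft_force: [0.4, -0.4, -0.1]
width: 0.987
finger_force: 0.0
```

Request:
step_arm:
  moves:
    - [0,0,-0.04,0,0,0,1]
    - [0,0,-0.05,0,0,0,1]
    - [-0.06,0,0,0,0,0,1]
    - [-0.06,0,0,0,0,0,1]
    - [-0.06,0,0,0,0,0,1]

```text
clock: 30.9
eef_pos: [0.5869, -0.2763, 0.1601]
ee_rot: [0.682, 0.732, -0.0, -0.0]
ft_force: [0.5, 0.1, 1.1]
width: 1.002
finger_force: 0.0
```

```bash
python3 -c "
from h import *
t=crop('top',145,185,190,70,4.2,'end',4)
im=np.clip(t*1.5,0,255).astype(np.uint8)
s=np.mean([imaging.camera('side') for _ in range(3)],0)
s=cv2.resize(np.clip(s[140:300,180:350]*1.5,0,255).astype(np.uint8),None,fx=1.8,fy=1.8,interpolation=cv2.INTER_CUBIC)[:,:,::-1]
e=cv2.imread('pics/end.png'); o=np.zeros((e.shape[0]+s.shape[0],e.shape[1],3),np.uint8); o[:e.shape[0]]=e; o[e.shape[0]:,:s.shape[1]]=s
cv2.imwrite('pics/endboth.png',o); print(o.shape)
go(0,-.1,.07,94)"
```

```text
(582, 798, 3)
clock 31.25 pos [ 0.5877 -0.2716  0.1601] yaw 94.22 tilt 0.10
 shift tool before turn mm [161.7  -1.2  90.4] after turn [161.9  -1.8  90.1] turn rotvec deg [-0.   -0.1   0.22]
```

View pics/endboth.png

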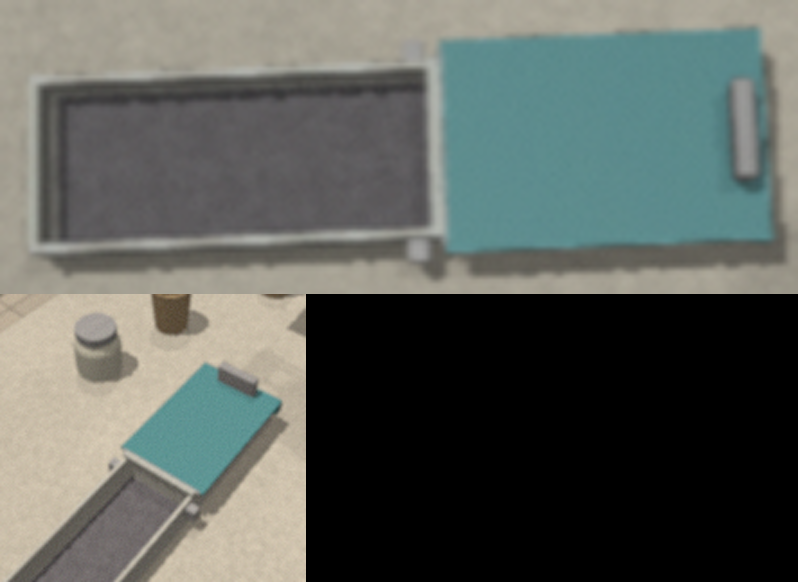

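The lid covers the compartment flat: front corners (761,29), (773,240), rear (441,42), (446,250). I'll compute its travel from these.

```bash
python3 -c "
from h import *
q=lambda p:tobox(plane('top',cp(p,145,185,4.2),.0535)).round(4).tolist()
print('now',q([(761,29),(773,240),(441,42),(446,250)]));print('start',q([(374,44),(381,256),(48,58),(50,268)]))
h=lambda p:tobox(plane('top',cp(p,145,185,4.2),.083)).round(4).tolist()
print('handle',h([(344,96),(347,192),(742,80),(747,178)]))"
```

```text
now [[0.0651, -0.0982], [-0.0643, -0.0986], [0.064, 0.0975], [-0.0628, 0.0982]]
start [[0.0643, 0.1383], [-0.0649, 0.1372], [0.0627, 0.3352], [-0.0644, 0.3341]]
handle [[0.0283, 0.1548], [-0.0289, 0.1543], [0.0293, -0.082], [-0.0294, -0.082]]
```

Request:
step_arm:
  moves:
    - [0.055,-0.001,0,0,0,0,0]
    - [0.055,0,0,0,0,0,0]
    - [0.055,0,0,0,0,0,0]
    - [0.045,0,0,0,0,0,0]
    - [0,0,0,0,0,0,0]

```text
clock: 31.88
eef_pos: [0.5712, -0.0568, 0.1611]
ee_rot: [0.677, 0.736, 0.002, -0.001]
ft_force: [-0.1, -0.6, -0.3]
width: 0.514
finger_force: 0.0
```

Request:
step_arm:
  moves:
    - [0,0,0.04,0,0,0,0]
    - [0,0,0.04,0,0,0,0]
    - [0,0,0.007,0,0,0,0]
    - [-0.006,0,0,0,0,0,0]
    - [0,0,0,0,0,0,0]

```text
clock: 32.5
eef_pos: [0.5734, -0.0719, 0.0746]
ee_rot: [0.682, 0.731, 0.001, 0.001]
ft_force: [-0.2, -0.1, 0.4]
width: 0.011
finger_force: 0.0
```

Request:
step_arm:
  moves:
    - [-0.004,0,0,0,0,0,0]
    - [-0.003,0,0,0,0,0,0]
    - [-0.002,0,0,0,0,0,0]
    - [-0.002,0,0,0,0,0,0]
    - [0,0,0,0,0,0,0]

```text
clock: 33.12
eef_pos: [0.5733, -0.0763, 0.0735]
ee_rot: [0.681, 0.733, 0.003, -0.002]
ft_force: [-0.1, 7.5, 0.5]
width: 0.005
finger_force: 3.9
```

Request:
step_arm:
  moves:
    - [-0.002,0,0,0,0,0,0]
    - [-0.002,0,0,0,0,0,0]
    - [-0.002,0,0,0,0,0,0]
    - [0,0,0,0,0,0,0]
    - [0,0,0,0,0,0,0]

```text
clock: 33.75
eef_pos: [0.5735, -0.0764, 0.0734]
ee_rot: [0.679, 0.734, 0.006, -0.005]
ft_force: [-0.9, 15.6, -1.8]
width: 0.008
finger_force: 7.6
```

Request:
step_arm:
  moves:
    - [-0.002,0,0,0,0,0,0]
    - [-0.002,0,0,0,0,0,0]
    - [0,0,0,0,0,0,0]
    - [0,0,0,0,0,0,0]
    - [0,0,0,0,0,0,0]

```text
clock: 34.38
eef_pos: [0.5736, -0.0765, 0.0733]
ee_rot: [0.678, 0.735, 0.008, -0.006]
ft_force: [-1.1, 20.6, -1.2]
width: 0.003
finger_force: 10.0
```

It doesn't move at 20 N, so this is the hard stop. I'll retreat and hand in.

Request:
step_arm:
  moves:
    - [0.02,0,0,0,0,0,0]
    - [0.01,0,-0.01,0,0,0,0]
    - [0,0,-0.05,0,0,0,0]
    - [0,0,-0.05,0,0,0,0]
    - [0,0,0,0,0,0,0]

```text
clock: 35.0
eef_pos: [0.5747, -0.0631, 0.1882]
ee_rot: [0.683, 0.731, 0.003, 0.005]
ft_force: [0.4, -0.3, -0.1]
width: 0.005
finger_force: 0.0
```

```bash
python3 -c "
from h import *
for n in('side',):
  a=imaging.camera(n).astype(int); b=np.load('pics/side0.npy').astype(int)
  print('jar/tumbler/pump change',[abs(a[y-12:y+12,x-10:x+10]-b[y-12:y+12,x-10:x+10]).mean().round(1) for x,y in((234,170),(275,146),(334,126))])
s=r.observe();print(s['eef_pos'],s['clock']);print(r.job_done())"
```

```text
jar/tumbler/pump change [np.float64(6.4), np.float64(5.4), np.float64(29.0)]
[ 0.57277743 -0.06337259  0.18560509] 35.05
the job is handed in; nothing more can be done
None
```

The job is handed in at 35 s of the 72 s: all three cartons lie flat in the compartment and the lid is flat against its stop, unmoved at 20 N (measured travel about 0.238 m of 0.240); the jar and tumbler look unmoved, but the pump's final image check was inconclusive (its patch changed, perhaps only because the arm was in view).

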